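# Fetch the block plane from behind the glue and finish containers

## Robot

A 6-joint arm with a two-finger parallel gripper is mounted at the origin on the work surface. World frame = base frame: x ahead of the robot, y to its left, z up, the work surface at z = 0. Lengths are in m, angles in rad, forces in N, time in s.
With the tool pointing down it reaches from about 0.275 to 0.85 m from the base axis. Payload 19 kg.
Tool frame: the origin (TCP) lies midway between the tips of the shut fingers; the grasp point (between the pads) lies 19 mm behind it (bot.grasp_offset is the distance from the TCP to the grasp point, in m); z points along the fingers, y is the direction in which the jaws open and shut (so a half turn about z gives the same grasp; the last joint's range is limited). The gripper opens to 85 mm and grips with 20 to 120 N. Pads are 22 mm wide; open, the fingers measure 114 mm over their backs; the gripper's body (76 mm by 85 mm) begins 54 mm behind the grasp point. The pads swing forward as they close: fully open they stand 13 mm farther back than shut.
Start: joints at [-1.289, 0.15, 1.437, -0, 1.554, -0.134], TCP at [0.232, -0.526, 0.2] pointing down, gripper open.
Joint ranges: [-2.8, 2.8], [-0.68, 2.1], [0.12, 2.68], [-1.39, 4.53], [0.16, 2.79], [-2.81, 2.81]. Speed limits (rad/s): [1.89, 1.89, 2.22, 3.01, 3.01, 3.01].

## Interface

Orientations are given as [roll, pitch, yaw] about the fixed x, y, z axes, in that order (R = Rz(yaw) Ry(pitch) Rx(roll)).
In Python, from station import bot, viewer gives the robot as it stands.
- The arm moves only by the tool move_arm, never from a script. Its argument "deltas" is a list of rows, each a list of 7 numbers: the turn, a rotation vector about the tool's x, y, z in degrees, then the shift along the tool's x, y, z in cm, then the closure in counts, from 0 (fully open) to 255 (shut). In form: [[rx, ry, rz, x, y, z, jaw], ...]. A call has exactly 5 rows; each row is the pose to reach, as a shift and turn from the pose commanded when the call began, along the tool's axes at that moment; what a row does not reach only later rows make up. A row lasts 1/8 s, in which the tool goes at most 62.5 mm and 10.7 degrees, less where a joint would pass 70% of its speed; a pose out of reach is approached as far as the arm can. A call with a gripper value outside its range is refused whole. The fingers move at their own pace and stop on an object; the grip force is fixed at half the most. Time passes only in rows, so rows that repeat a pose let the fingers close, or fill a call up. It gives the time, the measured TCP pose, the force and the opening at its end, in the units of the state.
- bot.get_obs(): the state, without advancing time (a new reading comes with each control period).
- viewer.get_image(name): name is "scene" or "top"; returns the picture (420x560x3 uint8, red, green, blue); there is no depth.
- viewer.calibration(name): a dict with "K" (3x3 intrinsics, pixels), "cam_to_world" (4x4, takes a point from camera to world coordinates). Camera axes: x right, y down, z forward; pixel columns grow to the right and rows downward; lengths in m; the calibration is good to about 2 mm. A picture is of the moment at which its call begins. calibration takes no time and is no camera call.
- bot.finish_job(): hands the job in, once; it reports no verdict.
The state is a dict: "clock": time; "q": joint angles; "qd": joint speeds; "joint_torque": joint torques, N m; "ee_pos": TCP position; "tcp_rot": TCP orientation; "contact_force": force on the tool from outside, world axes, zero at the start; "ft_torque": the same for the moment, N m; "grip_width": finger opening in m.
Only numpy, scipy, OpenCV 4.12 (cv2) and the standard library are available. Lean on these libraries where they do the work, as an engineer would, in place of code of your own. Each camera call takes 0.05 s, during which the arm holds its last target. There are 200 camera calls.

## Task

The bottle, jar and square tin stand in front of the block plane on the storage board: first move all three into the grey drip tray, leaving the plane where it is meanwhile. Then set the plane sole down on the middle of the pale timber, lengthways along it, while the containers stay in the tray, and finally put each container back centred on its own rubber mat (slim bottle on the small round one, jar on the large round one, square tin on the square one). Keep the containers upright and leave the roll of tape alone; let go of everything at the end.

Things in the scene. Friction and masses are not known exactly. Their poses are not given: they have to be found in the camera images.
- bottle: slim white glue bottle, loose, 0.1 to 0.2 kg: round body 44 mm across and 72 mm high with a paper label band, tapering to a grey cap 24 mm across; 95 mm high overall. Starts on the small round mat. Origin: centre of its underside, z up.
- jar: wide white jar, loose, 0.2 to 0.35 kg: round body 54 mm across and 64 mm high with a brown label band, flat pale metal lid 54 mm across on top; 76 mm high overall. Starts on the large round mat. Origin: centre of its underside, z up.
- tin: square metal finish tin, loose, 0.2 to 0.35 kg: body 50 x 50 mm and 72 mm high, on top a black round screw cap 28 mm across; 86 mm high overall. Starts on the square mat. Origin: centre of its underside, z up, x and y square to its sides.
- plane: steel block plane, loose, 0.5 to 0.75 kg: sole 160 mm long (x), 45 mm wide (y); upright sides 45 mm apart, 30 mm high over the middle 110 mm; wooden palm knob (34 mm across, top at 49 mm) at x -40 mm, brass knob (top at 34 mm) at x +45 mm. Starts on the storage board, about 15 mm behind the containers, length along their row. Origin: centre of the sole's underside; x to the brass knob, z up.
- mat_small: small round black rubber mat, fixed, 62 mm across, 4 mm thick; place of the bottle. The three mats lie in a row, 95 mm apart, in changing order, on a fixed plywood storage board (310 x 156 mm, 12 mm thick). Origin: centre of its underside, 12 mm above the table; y along the row of mats, x from the row towards the plane (away from the robot).
- mat_large: large round black rubber mat, fixed, 74 mm across, 4 mm thick, in the same row; place of the jar. Origin: centre of its underside, axes as for the small mat.
- mat_square: square black rubber mat, fixed, 68 x 68 mm, 4 mm thick, in the same row; place of the square tin. Origin: centre of its underside, axes as for the small mat.
- tray: grey painted drip tray, fixed, 300 mm (x) by 150 mm (y), 5 mm walls, rim 12 mm high, floor 5 mm above the table; lies to one side of the storage board, left or right, with room for the three containers in a line along x. Origin: centre of its underside, on the table.
- timber: pale planed timber, fixed, 300 mm long (x) by 90 mm wide (y), 30 mm thick, lying flat on the table on the other side, with a dark wooden stop 20 mm thick, 90 mm wide and 40 mm high against its +x end. Origin: centre of the underside of the timber, on the table; its top is 30 mm above.
- tape: roll of black tape, loose, 70 mm across, hole 50 mm, 20 mm high, lying flat on the table beyond the storage board; a bystander to leave alone. Origin: centre of its underside.

How it is judged:
By the outcome, as a careful person would: the job done as asked, in the order asked, and still so for the second after the job is handed in, with the robot touching nothing.
It also fails if it takes over 144 s, if anything falls off the work surface, if the arm or the gripper's body presses on something with over 40 N, if the wrist force passes 120 N, or if a joint passes its speed limit or range.

## Working session

There is one attempt and no reset: what is moved stays moved. The work goes in short steps, Python scripts to look and compute and a tool call to move; the robot and the scene stay as the last step left them, time stands still between calls to the robot, and variables do not carry over. Pictures are saved under pics/ and viewed, about 12 in all and at most 16, crops included, and the job is handed in when it is done.

Besides the shell and the picture viewer there is one more tool, called after "Call:" as name(argument=value, ...) on one line, values as JSON. move_arm: Moves the arm, as the interface text tells. Its arguments: {"type":"object","properties":{"deltas":{"type":"array","items":{"type":"array","items":{"type":"number"}}}},"required":["deltas"]}

```bash
mkdir -p pics; ls
python3 - <<'E'
from station import bot, viewer
import cv2,numpy as np
for n in("scene","top"):
    cv2.imwrite(f"pics/{n}0.png",cv2.resize(viewer.get_image(n)[:,:,::-1],(800,600),interpolation=cv2.INTER_CUBIC))
    c=viewer.calibration(n);print(np.round(c["K"],1),np.round(c["cam_to_world"],3))
o=bot.get_obs();print(o, bot.grasp_offset)
E
```

```text
pics
[[413.9   0.  281.9]
 [  0.  413.9 209. ]
 [  0.    0.    1. ]] [[ 0.87   0.384 -0.308  0.881]
 [ 0.492 -0.674  0.551 -0.536]
 [ 0.005 -0.631 -0.776  0.794]
 [ 0.     0.     0.     1.   ]]
[[431.6   0.  280.9]
 [  0.  431.6 208.6]
 [  0.    0.    1. ]] [[-0.005 -0.994  0.106  0.473]
 [-1.     0.004 -0.017  0.01 ]
 [ 0.017 -0.106 -0.994  0.971]
 [ 0.     0.     0.     1.   ]]
{'clock': 0.1, 'q': array([-1.28901007e+00,  1.50924738e-01,  1.43795301e+00, -4.20515046e-05,
        1.55380588e+00, -1.34013364e-01]), 'qd': array([-7.52528904e-04, -5.57987766e-05,  4.56483530e-04, -5.28389805e-04,
        9.79890011e-04, -9.66582221e-04]), 'joint_torque': array([ 4.35105074e-03, -7.14380336e+01, -5.71790707e+01, -2.38941317e-05,
        7.16094059e-03, -1.43100687e-05]), 'ee_pos': array([ 0.23214346, -0.52577284,  0.19964922]), 'tcp_rot': array([-3.14050585e+00, -1.04099575e-04,  4.15800303e-01]), 'contact_force': array([ 0.24613014, -0.27951174, -0.32539774]), 'ft_torque': array([-0.01588513, -0.02579676, -0.03485072]), 'grip_width': 0.0853978044085135} 0.0187
```

View pics/scene0.png

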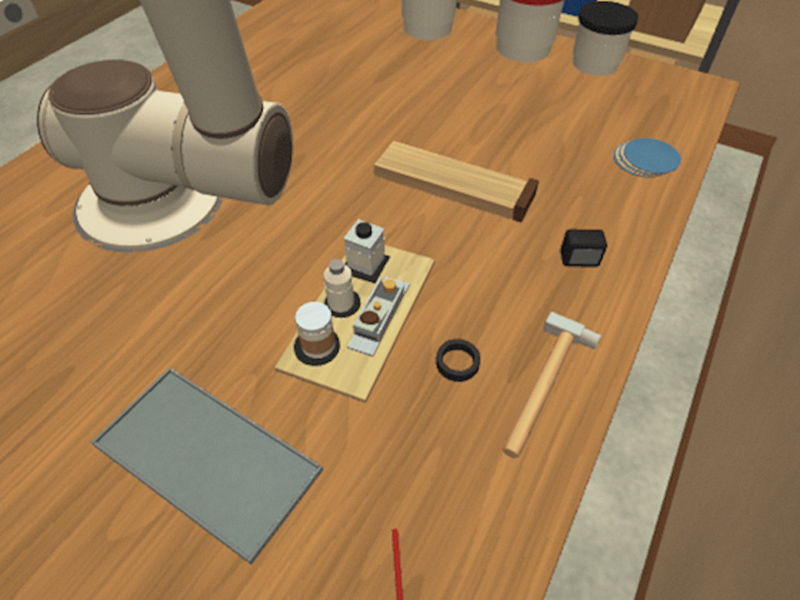

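View pics/top0.png

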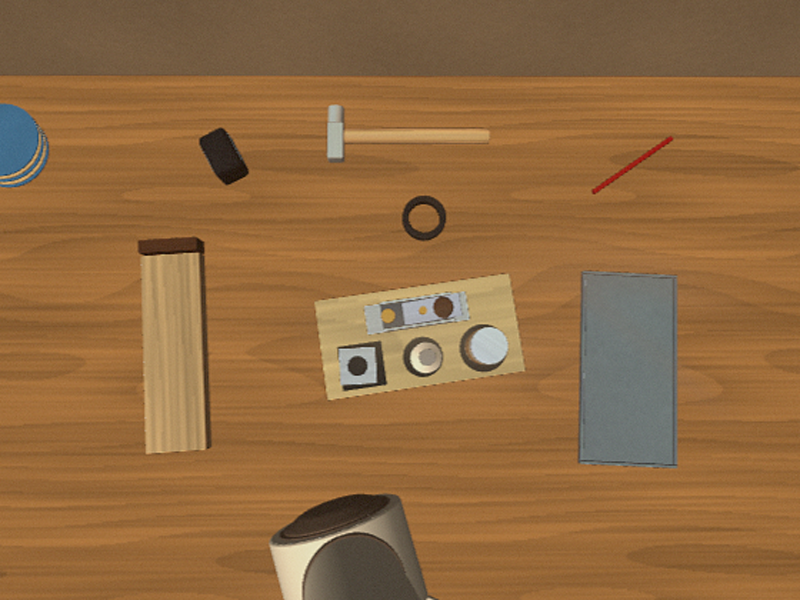

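The top view puts the board in the middle at about (320-525, 275-400), the timber at left and the tray at right. The order of the mats from left is square, small, large. I'll enlarge the board.

```bash
cat > h.py <<'E'
import numpy as np,cv2
from station import bot,viewer
def px2w(n,u,v,z):
    c=viewer.calibration(n);T=c["cam_to_world"]
    d=T[:3,:3]@np.linalg.solve(c["K"],[u,v,1.]);p=T[:3,3]
    return (p+d*(z-p[2])/d[2])
def w2px(n,P):
    c=viewer.calibration(n);T=np.linalg.inv(c["cam_to_world"])
    q=c["K"]@(T[:3,:3]@np.asarray(P,float)+T[:3,3]);return q[:2]/q[2]
def crop(n,x0,y0,w,h,s,f):
    im=viewer.get_image(n)[y0:y0+h,x0:x0+w,::-1]
    cv2.imwrite(f,cv2.resize(im,None,fx=s,fy=s,interpolation=cv2.INTER_CUBIC))
E
python3 - <<'E'
from h import *
crop("top",212,184,160,100,5,"pics/b.png")
s=1.4286
for nm,u,v,z in [("trayTL",582,271,.012),("TR",676,276,.012),("BR",676,467,.012),("BL",578,463,.012),
 ("timTL",141,255,.03),("timTR",203,252,.03),("timBR",206,449,.03),("timBL",146,454,.03),
 ("tape",424,218,.01)]:
    print(nm,np.round(px2w("top",u/s,v/s,z),4))
E
```

```text
trayTL [ 0.6163 -0.2922  0.012 ]
TR [ 0.6079 -0.4415  0.012 ]
BR [ 0.3126 -0.4259  0.012 ]
BL [ 0.3198 -0.2753  0.012 ]
timTL [0.6404 0.3934 0.03  ]
timTR [0.6448 0.2988 0.03  ]
timBR [0.3475 0.2858 0.03  ]
timBL [0.3409 0.3743 0.03  ]
tape [ 0.7025 -0.0433  0.01  ]
```

View pics/b.png

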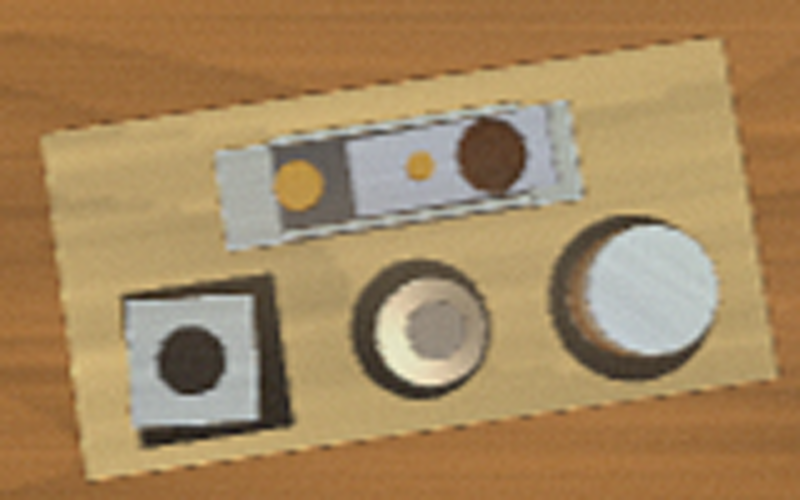

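Run:
```python
from h import *
def P(u,v,z): return px2w("top",212+u/5,184+v/5,z)
for nm,u,v,z in [("msmall",421,330,.016),("mlarge",634,298,.016),("msq",207,361,.016),("bottle",437,329,.111),("jar",651,289.5,.092),("tin",191,360,.102),
("tTL",122,300,.088),("tTR",253,295,.088),("tBR",262,420,.088),("tBL",135,428,.088),
("brass",298,186,.046),("palm",491,156,.061),("pTL",215,152,.018),("pBL",228,250,.018),("pBR",582,198,.018),("pTR",570,100,.018),
("bTL",43,137,.012),("bTR",722,38,.012),("bBR",777,378,.012),("bBL",90,481,.012)]:
    print(nm,np.round(P(u,v,z)[:2],4))
```

```text
msmall [ 0.4821 -0.0397]
mlarge [ 0.4957 -0.1341]
msq [0.469  0.0546]
bottle [ 0.4815 -0.0411]
jar [ 0.4973 -0.1296]
tin [0.4698 0.057 ]
tTL [0.4942 0.0859]
tTR [0.4959 0.0325]
tBR [0.4454 0.0289]
tBL [0.4425 0.0803]
brass [0.5437 0.0142]
palm [ 0.5549 -0.0677]
pTL [0.5611 0.0511]
pBL [0.5176 0.0453]
pBR [ 0.54   -0.1115]
pTR [ 0.5837 -0.1069]
bTL [0.5686 0.128 ]
bTR [ 0.6123 -0.1767]
bBR [ 0.4601 -0.1975]
bBL [0.417 0.106]
```

```bash
cat >> h.py <<'E'
from scipy.spatial.transform import Rotation as Ro
def go(x,y,z,yaw,frm=None):
    "shift cm in tool axes and turn deg about tool z to reach target (tool down)"
    o=bot.get_obs(); p=o["ee_pos"] if frm is None else np.array(frm[:3]); 
    R=Ro.from_euler("xyz",o["tcp_rot"]) if frm is None else Ro.from_euler("xyz",[np.pi,0,np.radians(frm[3])])
    G=Ro.from_euler("xyz",[np.pi,0,np.radians(yaw)])
    print("turn",np.round(np.degrees((R.inv()*G).as_rotvec()),2),"shift",np.round(R.inv().apply(np.array([x,y,z])-p)*100,2))
E
python3 - <<'E'
from h import *
Y=8.05;c=np.array([.4823,-.0397]);a=np.radians(Y);ex=np.array([np.cos(a),np.sin(a)]);ey=np.array([-ex[1],ex[0]])
t=np.array([.4642,-.3587]);b=np.radians(-3.1);tx=np.array([np.cos(b),np.sin(b)])
S={"jar":(.4973,-.1305),"bottle":(.4815,-.0408),"tin":(.4696,.0565),"Tjar":t+.095*tx,"Tbot":t,"Ttin":t-.095*tx,"plane":(.5502,-.030)}
for k,v in S.items(): print(k,np.round(v,4),"board frame",np.round([(v-c)@ex,(v-c)@ey],4))
go(*S["jar"],.15,Y)
E
```

```text
jar [ 0.4973 -0.1305] board frame [ 0.0021 -0.092 ]
bottle [ 0.4815 -0.0408] board frame [-0.0009 -0.001 ]
tin [0.4696 0.0565] board frame [0.0009 0.097 ]
Tjar [ 0.5591 -0.3638] board frame [ 0.0306 -0.3317]
Tbot [ 0.4642 -0.3587] board frame [-0.0626 -0.3133]
Ttin [ 0.3693 -0.3536] board frame [-0.1558 -0.295 ]
plane [ 0.5502 -0.03  ] board frame [0.0686 0.0001]
turn [-0.05 -0.   15.77] shift [ 40.22 -25.45   5.  ]
```

Call:
move_arm(deltas=[[0,0,4,5,-3.2,1,0],[0,0,8,10,-6.4,2,0],[0,0,12,15,-9.5,3,0],[0,0,15.8,20,-12.7,4,0],[0,0,15.8,25,-15.9,5,0]])

```text
clock: 0.78
ee_pos: [0.3974, -0.2778, 0.1499]
tcp_rot: [3.142, -0.0, 0.139]
contact_force: [0.4, 0.1, 0.9]
grip_width: 0.0852
```

Run:
```python
from h import *
print(bot.get_obs()["q"])
go(.4973,-.1305,.15,8.05)
```

```text
[-7.69268288e-01 -1.54836884e-02  1.71631652e+00  8.43874665e-05
  1.44068364e+00  6.62902265e-01]
turn [ 0.   -0.01 -0.11] shift [ 1.193e+01 -1.321e+01 -1.000e-02]
```

Call:
move_arm(deltas=[[0,0,0,4,-4.4,0,0],[0,0,0,8,-8.8,0,0],[0,0,0,11.9,-13.2,0,0],[0,0,0,11.9,-13.2,0,0],[0,0,0,11.9,-13.2,0,0]])

```text
clock: 1.4
ee_pos: [0.4959, -0.1323, 0.15]
tcp_rot: [-3.141, 0.001, 0.141]
contact_force: [0.3, -0.3, 0.2]
grip_width: 0.0854
```

Run:
```python
from h import *
go(.4973,-.1305,.045,8.05)
crop("scene",180,140,180,130,4.4,"pics/c.png")
```

```text
turn [-0.01  0.03  0.02] shift [ 0.17 -0.15 10.5 ]
```

View pics/c.png

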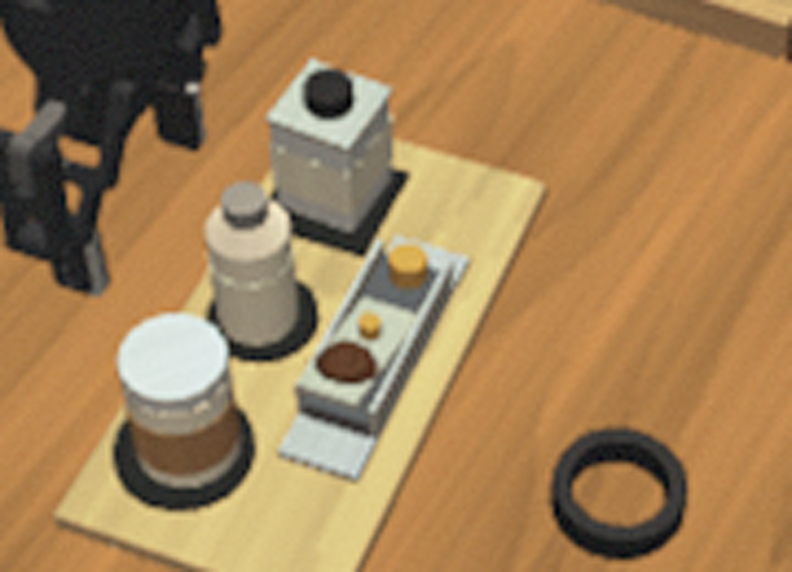

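The second view shows the jar lid centre at (173,358), the bottle cap at (245,203), the tin cap at (329,92) and the open finger tips at (95,285) and (193,140). I'll check these against the top-view values.

Run:
```python
from h import *
for n,u,v,z in [("jar",173,358,.092),("bottle",245,203,.111),("tin",329,86,.102),("palm",347,362,.061),("brass",408,262,.046),("tipL",85,283,.163),("tipR",190,140,.163)]:
    print(n,np.round(px2w("scene",180+u/4.4,140+v/4.4,z)[:2],4))
```

```text
jar [ 0.5029 -0.1325]
bottle [ 0.488  -0.0441]
tin [0.4749 0.0565]
palm [ 0.5641 -0.0733]
brass [0.5507 0.0103]
tipL [ 0.4823 -0.1579]
tipR [ 0.4722 -0.0604]
```

Call:
move_arm(deltas=[[0,0,0,0.2,-0.1,3,0],[0,0,0,0.2,-0.1,6,0],[0,0,0,0.2,-0.1,7,0],[0,0,0,0.2,-0.1,7,0],[0,0,0,0.2,-0.1,7,0]])

```text
clock: 2.08
ee_pos: [0.4984, -0.1315, 0.0814]
tcp_rot: [3.141, -0.001, 0.139]
contact_force: [-0.7, -0.3, 0.7]
grip_width: 0.0855
```

Run:
```python
from h import *
a=viewer.get_image("scene")[150:270,170:320,::-1];b=viewer.get_image("top")[170:290,260:410,::-1]
cv2.imwrite("pics/d.png",cv2.resize(np.hstack([a,b]),None,fx=2.66,fy=2.66*1,interpolation=cv2.INTER_CUBIC))
go(.4973,-.1305,.045,8.05)
```

```text
turn [ 0.04 -0.07 -0.04] shift [-0.1  -0.09  3.62]
```

View pics/d.png

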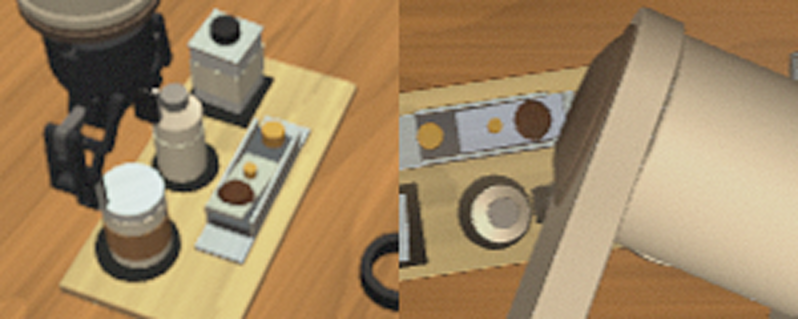

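Run:
```python
from h import *
a=np.radians(8.05);ey=np.array([-np.sin(a),np.cos(a)]);c=np.array([.4984,-.1315])
for z in(.081,.094,.113,.15):
  for s in(-.0425,.0425):
    print(z,s,np.round((w2px("scene",[*(c+s*ey),z])-[170,150])*2.66), np.round((w2px("top",[*(c+s*ey),z])-[260,170])*2.66))
print((w2px("scene",[.4973,-.1305,.092])-[170,150])*2.66)
```

```text
0.081 -0.0425 [104. 235.] [273. 182.]
0.081 0.0425 [152. 157.] [165. 198.]
0.094 -0.0425 [102. 225.] [276. 182.]
0.094 0.0425 [151. 147.] [167. 198.]
0.113 -0.0425 [ 99. 211.] [281. 181.]
0.113 0.0425 [148. 132.] [169. 197.]
0.15 -0.0425 [ 92. 181.] [292. 179.]
0.15 0.0425 [143. 102.] [175. 196.]
[126.87728907 185.37026759]
```

Call:
move_arm(deltas=[[0,0,0,-0.1,-0.1,1.2,0],[0,0,0,-0.1,-0.1,2.4,0],[0,0,0,-0.1,-0.1,3.6,0],[0,0,0,-0.1,-0.1,3.6,0],[0,0,0,-0.1,-0.1,3.6,100]])

```text
clock: 2.8
ee_pos: [0.4969, -0.1301, 0.0443]
tcp_rot: [-3.142, -0.0, 0.14]
contact_force: [0.1, -0.1, 0.6]
grip_width: 0.0695
```

Call:
move_arm(deltas=[[0,0,0,0,0,0,255],[0,0,0,0,0,0,255],[0,0,0,0,0,0,255],[0,0,0,0,0,0,255],[0,0,0,0,0,0,255]])

```text
clock: 3.42
ee_pos: [0.4973, -0.1303, 0.0451]
tcp_rot: [3.141, -0.001, 0.14]
contact_force: [-0.9, -0.1, 6.8]
grip_width: 0.0516
```

Run:
```python
from h import *
a=viewer.get_image("scene")[150:270,170:320,::-1]
cv2.imwrite("pics/e.png",cv2.resize(a,None,fx=5,fy=5,interpolation=cv2.INTER_CUBIC))
o=bot.get_obs();print(o["grip_width"],o["contact_force"],o["ee_pos"])
```

```text
0.0518162829916776 [-1.04974665  0.21653764  6.02596616] [ 0.4973336  -0.13028822  0.04511439]
```

View pics/e.png

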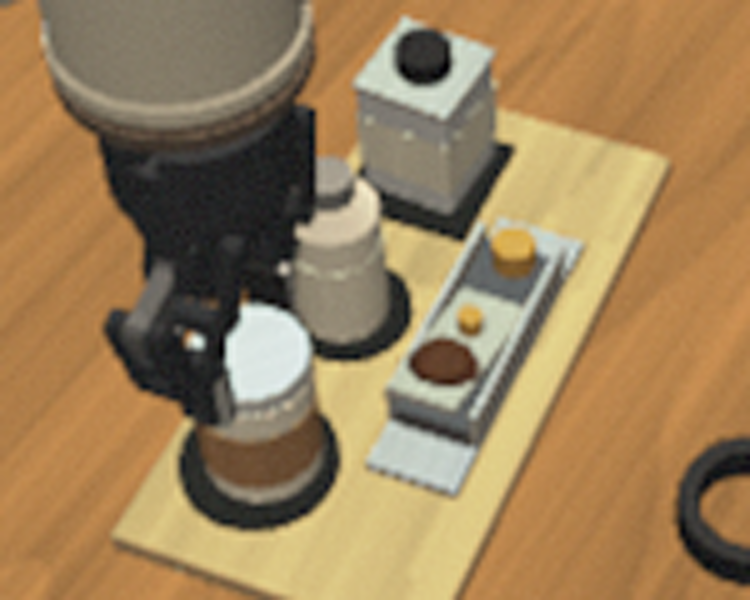

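Call:
move_arm(deltas=[[0,0,0,0,0,0,120],[0,0,0,0,0,0,50],[0,0,0,0.4,0,0,50],[0,0,0,0.8,0,0,50],[0,0,0,0.8,0,0,255]])

```text
clock: 4.1
ee_pos: [0.5052, -0.1291, 0.0443]
tcp_rot: [3.141, -0.0, 0.14]
contact_force: [0.4, -7.8, 37.5]
grip_width: 0.0522
```

Call:
move_arm(deltas=[[0,0,0,0,0,0,255],[0,0,0,0,0,0,255],[0,0,0,0,0,0,255],[0,0,0,0,0,0,255],[0,0,0,0,0,0,255]])

```text
clock: 4.72
ee_pos: [0.5051, -0.1291, 0.0447]
tcp_rot: [3.141, -0.001, 0.14]
contact_force: [0.4, -0.2, 6.2]
grip_width: 0.0517
```

Run:
```python
from h import *
a=viewer.get_image("scene")[160:260,190:310,::-1]
cv2.imwrite("pics/f.png",cv2.resize(a,None,fx=6,fy=6,interpolation=cv2.INTER_CUBIC))
o=bot.get_obs();print(o["grip_width"],o["contact_force"],o["ee_pos"])
```

```text
0.05173590100774127 [ 0.35072505 -0.57154211  5.90885614] [ 0.50511863 -0.12907315  0.04466353]
```

View pics/f.png

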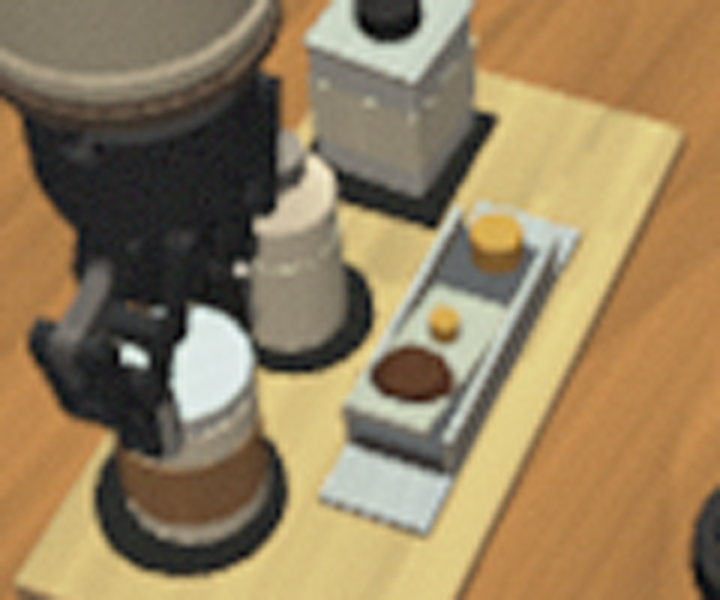

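Call:
move_arm(deltas=[[0,0,0,0,0,-2,255],[0,0,0,0,0,-5,255],[0,0,0,0.3,2,-9,255],[0,0,0,0.7,7,-9,255],[0,0,0,1.2,12,-9,255]])

```text
clock: 5.4
ee_pos: [0.5337, -0.2473, 0.1345]
tcp_rot: [3.141, -0.0, 0.141]
contact_force: [0.3, 0.3, -3.0]
grip_width: 0.0515
```

Call:
move_arm(deltas=[[0,0,0,0.6,5,0,255],[0,0,0,1.0,10,0,255],[0,0,0,1.2,12,0,255],[0,0,0,1.2,12,3,255],[0,0,0,1.2,12,6,255]])

```text
clock: 6.02
ee_pos: [0.5618, -0.3635, 0.0728]
tcp_rot: [-3.141, 0.0, 0.14]
contact_force: [-0.2, 0.1, -2.5]
grip_width: 0.0519
```

Run:
```python
from h import *
o=bot.get_obs();print(o["contact_force"],o["ft_torque"],o["ee_pos"])
crop("top",380,170,110,160,3.7,"pics/g.png")
go(.5620,-.3638,.0345,8.05)
```

```text
[-0.17422882  0.11068351 -2.52143285] [ 0.01063504  0.02649842 -0.00090906] [ 0.56177747 -0.36350329  0.0727903 ]
turn [-0.27  0.24 -0.04] shift [0.16 0.2  3.37]
```

View pics/g.png

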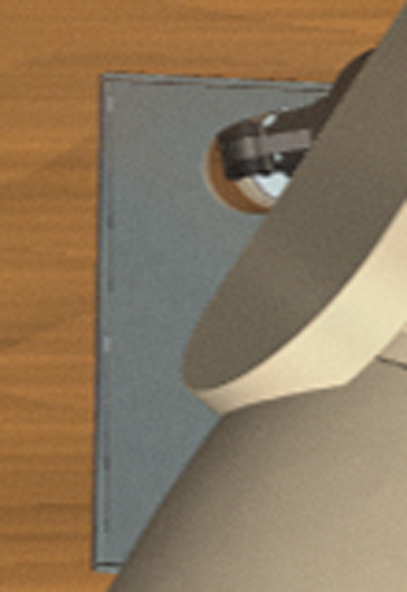

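The finger pad sits about 7 mm ahead of the jar's centre, so the top-view estimate was right. I'll lower the jar, release it, and grasp the others from the top-view positions.

Call:
move_arm(deltas=[[0,0,0,0,0,1.5,255],[0,0,0,0,0,2.8,255],[0,0,0,0,0,3.7,255],[0,0,0,0,0,3.8,255],[0,0,0,0,0,3.8,255]])

```text
clock: 6.7
ee_pos: [0.5622, -0.3634, 0.0367]
tcp_rot: [3.141, -0.0, 0.14]
contact_force: [-0.4, -0.4, -2.9]
grip_width: 0.0517
```

Call:
move_arm(deltas=[[0,0,0,0,0,0,120],[0,0,0,0,0,0,0],[0,0,0,0,0,0,0],[0,0,0,0,0,-3,0],[0,0,0,0,0,-6,0]])

```text
clock: 7.32
ee_pos: [0.5619, -0.3632, 0.097]
tcp_rot: [-3.141, 0.0, 0.14]
contact_force: [-0.4, 0.1, -0.9]
grip_width: 0.0851
```

Run:
```python
from h import *
go(.4815,-.0408,.15,8.05)
```

```text
turn [-0.02  0.01 -0.03] shift [ -3.46 -33.05  -5.29]
```

Call:
move_arm(deltas=[[0,0,0,0,0,-4,0],[0,0,0,-0.7,-5,-5.3,0],[0,0,0,-1.4,-11,-5.3,0],[0,0,0,-2.1,-17,-5.3,0],[0,0,0,-2.8,-23,-5.3,0]])

```text
clock: 7.95
ee_pos: [0.5015, -0.1378, 0.1495]
tcp_rot: [3.141, -0.001, 0.14]
contact_force: [0.5, 0.1, -0.4]
grip_width: 0.0857
```

Call:
move_arm(deltas=[[0,0,0,-0.5,-6,0,0],[0,0,0,-0.66,-10,0,0],[0,0,0,-0.66,-10,0,0],[0,0,0,-0.66,-10,3,0],[0,0,0,-0.66,-10,5,0]])

```text
clock: 8.57
ee_pos: [0.4817, -0.042, 0.0984]
tcp_rot: [3.141, -0.0, 0.14]
contact_force: [-0.1, 1.4, 0.4]
grip_width: 0.0851
```

Run:
```python
from h import *
go(.4815,-.0408,.045,8.05)
crop("top",370,170,130,160,3.7,"pics/t1.png")
```

```text
turn [ 0.01 -0.   -0.04] shift [-0.01 -0.12  5.34]
```

View pics/t1.png

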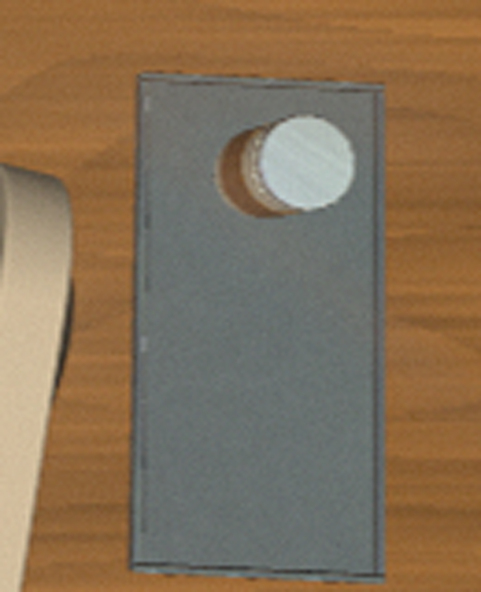

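The jar stands upright in the tray, with its lid centre at crop (306,163). Bottle next.

Call:
move_arm(deltas=[[0,0,0,0,-0.1,2,0],[0,0,0,0,-0.1,4,0],[0,0,0,0,-0.1,5.3,0],[0,0,0,0,-0.1,5.3,120],[0,0,0,0,-0.1,5.3,255]])

```text
clock: 9.25
ee_pos: [0.482, -0.0406, 0.047]
tcp_rot: [3.141, -0.001, 0.14]
contact_force: [0.3, -0.2, 0.4]
grip_width: 0.052
```

Call:
move_arm(deltas=[[0,0,0,0,0,0,255],[0,0,0,0,0,0,255],[0,0,0,0,0,0,255],[0,0,0,0,0,0,255],[0,0,0,0,0,0,255]])

```text
clock: 9.88
ee_pos: [0.4823, -0.0406, 0.0475]
tcp_rot: [3.141, -0.002, 0.14]
contact_force: [-0.9, -0.3, 8.3]
grip_width: 0.0412
```

Run:
```python
from h import *
print(px2w("top",370+306/3.7,170+163/3.7,.081))
go(.4642,-.3587,.0345,8.05)
```

```text
[ 0.55437585 -0.36361906  0.081     ]
turn [ 0.05 -0.11 -0.02] shift [-6.24 31.24  1.31]
```

Call:
move_arm(deltas=[[0,0,0,0,0,-2,255],[0,0,0,0,0,-5,255],[0,0,0,-0.6,3,-8,255],[0,0,0,-1.6,8,-8,255],[0,0,0,-2.6,13,-8,255]])

```text
clock: 10.5
ee_pos: [0.474, -0.1741, 0.1273]
tcp_rot: [3.141, -0.001, 0.141]
contact_force: [0.7, 0.2, -1.6]
grip_width: 0.0409
```

Call:
move_arm(deltas=[[0,0,0,-1,5.5,0,255],[0,0,0,-2,11,0,255],[0,0,0,-3,15.5,0,255],[0,0,0,-3.6,18.2,0,255],[0,0,0,-3.6,18.2,4,255]])

```text
clock: 11.12
ee_pos: [0.4647, -0.3607, 0.0882]
tcp_rot: [3.137, -0.003, 0.138]
contact_force: [-0.1, 0.6, -2.6]
grip_width: 0.041
```

Run:
```python
from h import *
go(.4642,-.3587,.0355,8.05)
```

```text
turn [ 0.24 -0.18 -0.12] shift [-0.03 -0.23  5.27]
```

Call:
move_arm(deltas=[[0,0,0,0,-0.1,2.5,255],[0,0,0,0,-0.1,4.3,255],[0,0,0,0,-0.1,5.1,255],[0,0,0,0,-0.1,5.1,255],[0,0,0,0,-0.1,5.1,255]])

```text
clock: 11.75
ee_pos: [0.4642, -0.3571, 0.0366]
tcp_rot: [3.141, -0.001, 0.14]
contact_force: [-2.1, 1.8, 4.8]
grip_width: 0.0406
```

Call:
move_arm(deltas=[[0,0,0,0,0,0,120],[0,0,0,0,0,0,0],[0,0,0,0,0,0,0],[0,0,0,0,0,-4,0],[0,0,0,0,0,-9,0]])

```text
clock: 12.38
ee_pos: [0.4631, -0.3565, 0.1255]
tcp_rot: [-3.14, 0.001, 0.14]
contact_force: [0.7, -0.5, 1.2]
grip_width: 0.0854
```

Run:
```python
from h import *
go(.4696,.0565,.15,8.05)
```

```text
turn [-0.1   0.07 -0.03] shift [  6.4  -40.81  -2.39]
```

Call:
move_arm(deltas=[[0,0,0,0.5,-4,-2.4,0],[0,0,0,1.5,-10,-2.4,0],[0,0,0,2.5,-16,-2.4,0],[0,0,0,3.5,-22,-2.4,0],[0,0,0,4.5,-28,-2.4,0]])

```text
clock: 13.0
ee_pos: [0.4688, -0.0716, 0.1494]
tcp_rot: [3.141, -0.001, 0.14]
contact_force: [1.1, -0.2, -0.3]
grip_width: 0.0852
```

Call:
move_arm(deltas=[[0,0,0,1.2,-6,0,0],[0,0,0,1.9,-11,0,0],[0,0,0,1.9,-12.8,0,0],[0,0,0,1.9,-12.8,2,0],[0,0,0,1.9,-12.8,5,0]])

```text
clock: 13.62
ee_pos: [0.4705, 0.0564, 0.0993]
tcp_rot: [3.141, -0.002, 0.141]
contact_force: [0.7, -0.8, -0.9]
grip_width: 0.0856
```

Run:
```python
from h import *
go(.4696,.0565,.045,8.05)
```

```text
turn [ 0.01 -0.11  0.02] shift [-0.09 -0.03  5.43]
```

Call:
move_arm(deltas=[[0,0,0,-0.1,0,2,0],[0,0,0,-0.1,0,4,0],[0,0,0,-0.1,0,5.4,0],[0,0,0,-0.1,0,5.4,120],[0,0,0,-0.1,0,5.4,255]])

```text
clock: 14.25
ee_pos: [0.4694, 0.0559, 0.0459]
tcp_rot: [-3.142, -0.001, 0.14]
contact_force: [-0.0, 1.8, 1.5]
grip_width: 0.0518
```

Call:
move_arm(deltas=[[0,0,0,0,0,0,255],[0,0,0,0,0,0,255],[0,0,0,0,0,0,255],[0,0,0,0,0,0,255],[0,0,0,0,0,0,255]])

```text
clock: 14.88
ee_pos: [0.4697, 0.0559, 0.0466]
tcp_rot: [3.141, -0.002, 0.14]
contact_force: [-4.2, 1.5, 7.7]
grip_width: 0.0487
```

Run:
```python
from h import *
print(bot.get_obs()["ft_torque"])
go(.3693,-.3536,.0355,8.05)
```

```text
[-0.00727784  0.45732079 -0.09575757]
turn [ 0.01 -0.11 -0.02] shift [-15.66  39.14   1.09]
```

Call:
move_arm(deltas=[[0,0,0,0,0,-2,255],[0,0,0,0,0,-5,255],[0,0,0,-2,3,-9,255],[0,0,0,-4,8,-9,255],[0,0,0,-6,13,-9,255]])

```text
clock: 15.5
ee_pos: [0.4275, -0.0826, 0.1364]
tcp_rot: [3.141, -0.002, 0.141]
contact_force: [0.6, -1.1, -3.0]
grip_width: 0.0481
```

Call:
move_arm(deltas=[[0,0,0,-2,5.5,0,255],[0,0,0,-4,11,0,255],[0,0,0,-6,16.5,0,255],[0,0,0,-8,21.5,0,255],[0,0,0,-9.66,26.1,0,255]])

```text
clock: 16.12
ee_pos: [0.3677, -0.3552, 0.1358]
tcp_rot: [3.141, -0.0, 0.139]
contact_force: [1.2, -0.6, -3.3]
grip_width: 0.0486
```

Call:
move_arm(deltas=[[0,0,0,0,0,0,255],[0,0,0,0,0,3,255],[0,0,0,0,0,6,255],[0,0,0,0,0,8,255],[0,0,0,0,0,8,255]])

```text
clock: 16.75
ee_pos: [0.3683, -0.3521, 0.0545]
tcp_rot: [-3.14, 0.001, 0.141]
contact_force: [0.8, -0.1, -2.8]
grip_width: 0.0484
```

Run:
```python
from h import *
print(bot.get_obs()["ft_torque"])
go(.3693,-.3536,.0355,8.05)
```

```text
[-0.04199385  0.02770826  0.02205407]
turn [-0.12  0.06  0.  ] shift [0.08 0.17 1.9 ]
```

Call:
move_arm(deltas=[[0,0,0,0,0,1,255],[0,0,0,0,0,1.7,255],[0,0,0,0,0,1.9,255],[0,0,0,0,0,1.9,255],[0,0,0,0,0,1.9,200]])

```text
clock: 17.38
ee_pos: [0.3686, -0.3533, 0.0365]
tcp_rot: [3.141, -0.0, 0.14]
contact_force: [-0.6, 0.3, -3.1]
grip_width: 0.0483
```

Call:
move_arm(deltas=[[0,0,0,0,0,0,100],[0,0,0,0,0,0,0],[0,0,0,0,0,0,0],[0,0,0,0,0,-5,0],[0,0,0,0,0,-11,0]])

```text
clock: 18.0
ee_pos: [0.3681, -0.3527, 0.1469]
tcp_rot: [-3.14, 0.001, 0.14]
contact_force: [0.4, -1.6, 0.5]
grip_width: 0.0852
```

Call:
move_arm(deltas=[[0,0,-8,2,-5,0,0],[0,0,-18,4,-10,0,0],[0,0,-28,6,-15,0,0],[0,0,-38,8,-20,0,0],[0,0,-48,10,-25,0,0]])

```text
clock: 18.62
ee_pos: [0.4328, -0.0901, 0.1465]
tcp_rot: [3.141, -0.0, 0.983]
contact_force: [0.7, -0.5, 0.1]
grip_width: 0.0855
```

Run:
```python
from h import *
crop("top",370,170,130,160,3.7,"pics/t2.png")
go(.5502,-.03,.13,97.9)
```

```text
turn [  0.05  -0.13 -40.87] shift [10.96  6.79  1.68]
```

View pics/t2.png

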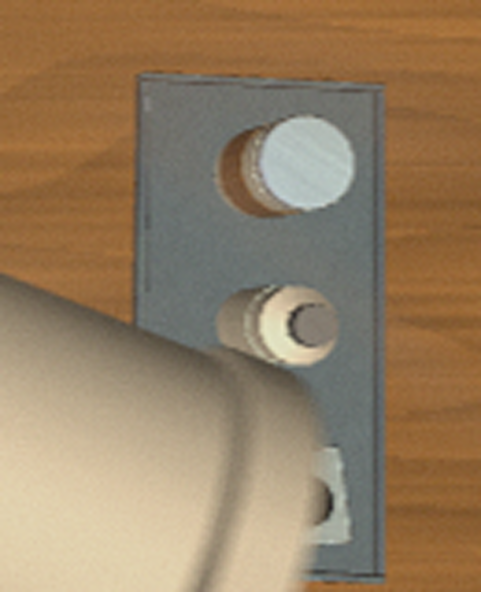

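All three stand upright in the tray. Next the plane.

Call:
move_arm(deltas=[[0,0,-10,3.5,2.2,0,0],[0,0,-20,7,4.4,0,0],[0,0,-30,10.5,6.6,0,0],[0,0,-40,10.95,6.8,1,0],[0,0,-40.9,10.95,6.8,1.7,0]])

```text
clock: 19.3
ee_pos: [0.5503, -0.0386, 0.1285]
tcp_rot: [-3.141, -0.0, 1.692]
contact_force: [0.6, 0.3, 0.7]
grip_width: 0.0854
```

Call:
move_arm(deltas=[[0,0,0,0,0,2,0],[0,0,0,0,0,4,0],[0,0,0,0,0,4,0],[0,0,0,0,0,4,0],[0,0,0,0,0,4,0]])

```text
clock: 19.92
ee_pos: [0.5506, -0.0391, 0.0902]
tcp_rot: [3.14, 0.0, 1.691]
contact_force: [0.0, 0.6, 1.0]
grip_width: 0.0852
```

Run:
```python
from h import *
print(bot.get_obs()["q"])
go(.5502,-.03,.018,97.9)
```

```text
[-2.10484156e-01  1.64146078e-01  1.64829137e+00  8.67875868e-05
  1.32778973e+00 -3.30378280e-01]
turn [ 0.08  0.02 -1.03] shift [0.91 0.06 7.22]
```

Call:
move_arm(deltas=[[0,0,-1,0.9,0.05,1,0],[0,0,-1,0.9,0.05,3,0],[0,0,-1,0.9,0.05,5,0],[0,0,-1,0.9,0.05,6.5,0],[0,0,-1,0.9,0.05,7.2,0]])

```text
clock: 20.55
ee_pos: [0.5493, -0.0296, 0.0163]
tcp_rot: [-3.141, -0.0, 1.709]
contact_force: [0.1, 0.3, -0.2]
grip_width: 0.0855
```

Call:
move_arm(deltas=[[0,0,0,0,0,0,0],[0,0,0,0,0,0,100],[0,0,0,0,0,0,255],[0,0,0,0,0,0,255],[0,0,0,0,0,0,255]])

```text
clock: 21.18
ee_pos: [0.5497, -0.0299, 0.0174]
tcp_rot: [3.141, -0.0, 1.709]
contact_force: [0.5, -0.2, -0.0]
grip_width: 0.0123
```

Call:
move_arm(deltas=[[0,0,0,0,0,0,255],[0,0,0,0,0,0,255],[0,0,0,0,0,-1.5,255],[0,0,0,0,0,-3,255],[0,0,0,0,0,-3,255]])

```text
clock: 21.8
ee_pos: [0.5506, -0.0301, 0.0491]
tcp_rot: [3.139, 0.001, 1.709]
contact_force: [0.6, 0.6, -0.0]
grip_width: 0.0002
```

Run:
```python
from h import *
print(bot.get_obs()["ft_torque"])
crop("scene",180,140,160,120,5,"pics/p.png")
```

```text
[0.00348535 0.0193384  0.03597975]
```

View pics/p.png

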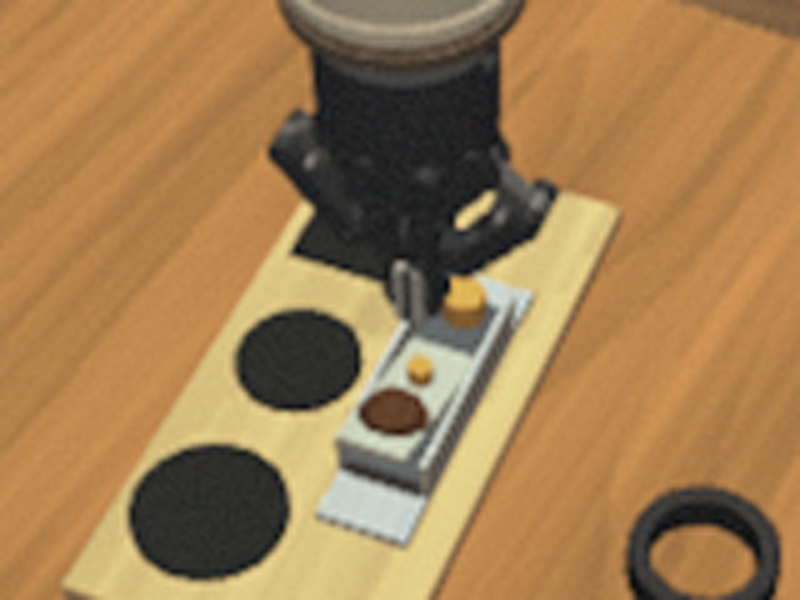

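The fingers closed to 0 without meeting the plane, and the shut tips now show at crop (413,325). I'll check the true tip height from both views.

Run:
```python
from h import *
o=bot.get_obs();p=o["ee_pos"];print(p,o["tcp_rot"])
for z in(0.03,.049,.07,.09): print(z,np.round((w2px("scene",[p[0],p[1],z])-[180,140])*5))
for n,P in [("palm",(.5549,-.0677,.061)),("brass",(.5437,.0142,.046)),("msmall",(.4821,-.0397,.016)),("mlarge",(.4957,-.1341,.016)),("bTR",(.6123,-.1767,.012))]:
    print(n,np.round((w2px("scene",P)-[180,140])*5))
from scipy.optimize import least_squares
crop("top",212,184,160,100,5,"pics/p2.png")
```

```text
[ 0.55007904 -0.03000453  0.04813103] [3.14005523e+00 4.63285421e-04 1.70905177e+00]
0.03 [420. 376.]
0.049 [418. 351.]
0.07 [417. 322.]
0.09 [416. 293.]
palm [383. 395.]
brass [455. 287.]
msmall [289. 353.]
mlarge [200. 504.]
bTR [369. 692.]
```

View pics/p2.png

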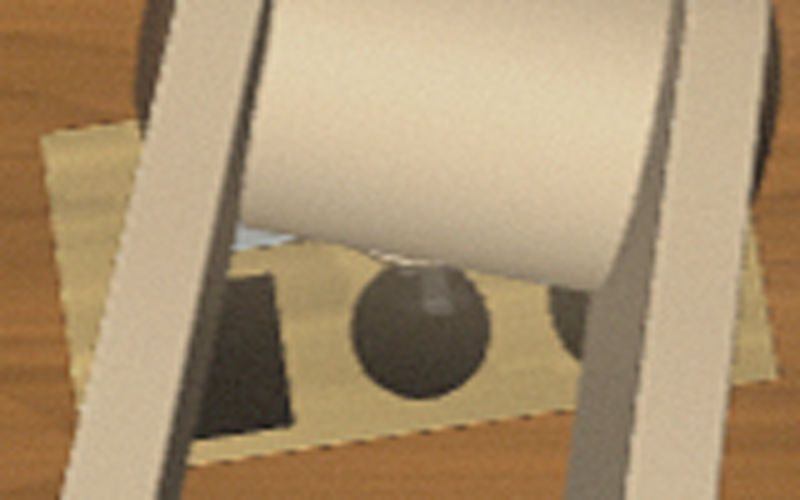

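The images and the free closing agree that the tips sit about 25 mm above the reported TCP height. I'll reopen and go lower, watching the force.

Call:
move_arm(deltas=[[0,0,0,0,0,-1,0],[0,0,0,0,0,-1,0],[0,0,0,0,0,-1,0],[0,0,0,0,0,-1,0],[0,0,0,0,0,-1,0]])

```text
clock: 22.52
ee_pos: [0.5495, -0.0299, 0.057]
tcp_rot: [-3.141, -0.0, 1.709]
contact_force: [-0.4, -0.3, 0.4]
grip_width: 0.085
```

Call:
move_arm(deltas=[[0,0,0,0,0,2,0],[0,0,0,0,0,4,0],[0,0,0,0,0,5,0],[0,0,0,0,0,5.7,0],[0,0,0,0,0,5.7,0]])

```text
clock: 23.15
ee_pos: [0.5496, -0.0299, 0.0001]
tcp_rot: [-3.141, -0.0, 1.709]
contact_force: [0.3, -0.1, -0.1]
grip_width: 0.0855
```

Call:
move_arm(deltas=[[0,0,0,0,0,0.4,0],[0,0,0,0,0,0.4,0],[0,0,0,0,0,0.4,60],[0,0,0,0,0,0.4,90],[0,0,0,0,0,0.4,120]])

```text
clock: 23.78
ee_pos: [0.5506, -0.0299, -0.0032]
tcp_rot: [3.139, 0.0, 1.709]
contact_force: [4.7, 0.7, 2.2]
grip_width: 0.0451
```

Run:
```python
from h import *
crop("scene",200,150,120,90,6,"pics/p3.png")
o=bot.get_obs();print(o["grip_width"],o["contact_force"],o["ee_pos"])
```

```text
0.04522709667568853 [5.2687242  0.5633109  2.66419425] [ 0.55057292 -0.02992138 -0.00321758]
```

View pics/p3.png

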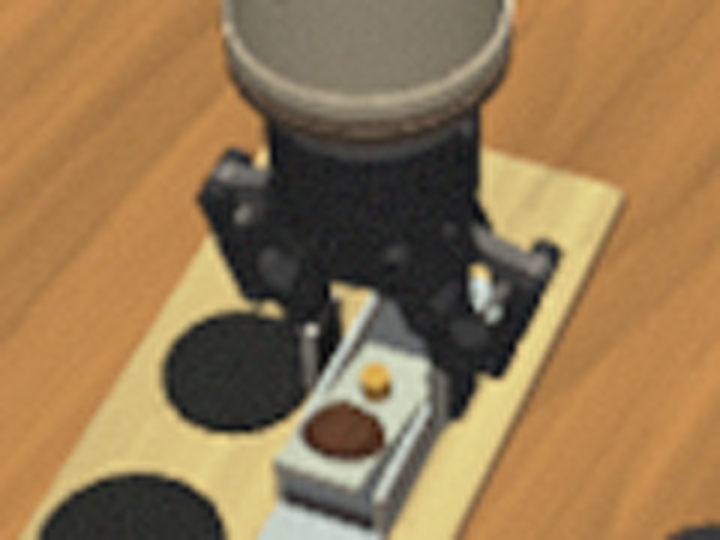

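The fingers now straddle the plane's sides, behind the palm knob at (345,430). I'll close and lift.

Call:
move_arm(deltas=[[0,0,0,0,0,0.1,255],[0,0,0,0,0,0.1,255],[0,0,0,0,0,0.1,255],[0,0,0,0,0,0.1,255],[0,0,0,0,0,0.1,255]])

```text
clock: 24.45
ee_pos: [0.5507, -0.0299, -0.0029]
tcp_rot: [3.139, 0.001, 1.709]
contact_force: [-5.2, 2.6, 23.7]
grip_width: 0.0435
```

Call:
move_arm(deltas=[[0,0,0,0,0,-1,255],[0,0,0,0,0,-3,255],[0,0,0,0,0,-6,255],[0,0,0,0,0,-8,255],[0,0,0,0,0,-8,255]])

```text
clock: 25.08
ee_pos: [0.55, -0.03, 0.0761]
tcp_rot: [3.14, 0.0, 1.709]
contact_force: [-0.5, -0.2, -7.6]
grip_width: 0.0436
```

Run:
```python
from h import *
o=bot.get_obs();print(o["ft_torque"],o["q"])
go(.4934,.338,.08,3.1)
```

```text
[-0.00535212  0.08012599  0.00593538] [-1.94377285e-01  1.73467894e-01  1.66759074e+00  5.89157660e-05
  1.29894093e+00 -3.32690763e-01]
turn [ 9.000e-02 -5.000e-02  9.482e+01] shift [37.23 -0.54 -0.4 ]
```

Call:
move_arm(deltas=[[0,0,8,4,0,-0.5,255],[0,0,18,9,-0.1,-0.5,255],[0,0,28,14,-0.2,-0.5,255],[0,0,38,19,-0.3,-0.5,255],[0,0,48,24,-0.4,-0.5,255]])

```text
clock: 25.7
ee_pos: [0.5119, 0.2061, 0.0787]
tcp_rot: [-3.14, 0.002, 0.874]
contact_force: [0.9, 0.2, -7.1]
grip_width: 0.0431
```

Run:
```python
from h import *
go(.4934,.338,.08,3.1)
```

```text
turn [-3.000e-02  1.200e-01  4.699e+01] shift [ 8.93 -9.88 -0.13]
```

Call:
move_arm(deltas=[[0,0,9,2,-2.2,0,255],[0,0,19,4,-4.4,0,255],[0,0,29,6,-6.6,0,255],[0,0,38,8,-8.8,0,255],[0,0,46,8.9,-9.7,0,255]])

```text
clock: 26.32
ee_pos: [0.4939, 0.3363, 0.0784]
tcp_rot: [3.141, 0.002, 0.073]
contact_force: [-0.2, -1.2, -6.8]
grip_width: 0.0435
```

Call:
move_arm(deltas=[[0,0,0.5,0,0,0,255],[0,0,0.5,0,0,0,255],[0,0,0.5,0,0,0,255],[0,0,0.5,0,0,2,255],[0,0,0.5,0,0,3.5,255]])

```text
clock: 26.95
ee_pos: [0.495, 0.3347, 0.0444]
tcp_rot: [3.142, 0.0, 0.069]
contact_force: [0.6, 0.3, -7.8]
grip_width: 0.0434
```

Run:
```python
from h import *
go(.4934,.338,.0155,3.1)
crop("top",70,150,130,180,3.3,"pics/q.png")
```

```text
turn [0.   0.02 0.84] shift [-0.14 -0.34  2.89]
```

View pics/q.png

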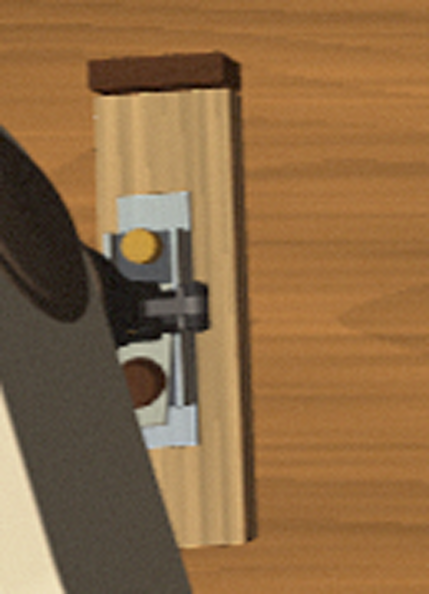

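Run:
```python
from h import *
P=lambda u,v,z:px2w("top",70+u/3.3,150+v/3.3,z)[:2]
TR,BR,TL=P(238,90,.03),P(246,544,.03),P(97,93,.03)
fr,fl,rr=P(188,192,.066),P(117,197,.066),P(198,445,.066)
ang=lambda d:np.degrees(np.arctan2(d[1],d[0]))
print("timber",TR,BR,TL,"yaw",ang(TR-BR),"len",np.linalg.norm(TR-BR),np.linalg.norm(TL-TR),"centre",(TL+BR)/2)
print("plane",fr,fl,rr,"yaw",ang(fr-rr),"len",np.linalg.norm(fr-rr),np.linalg.norm(fl-fr),"centre",(fl+rr)/2)
```

```text
timber [0.64289048 0.29864439] [0.34633365 0.28507539] [0.64109004 0.39186999] yaw 2.6197493860947394 len 0.29686710074845385 0.09324297941406157 centre [0.49371184 0.33847269]
plane [0.57074313 0.31734536] [0.56771094 0.3620563 ] [0.41193664 0.30603982] yaw 4.072054589111383 len 0.15920840238372963 0.04481363955656216 centre [0.48982379 0.33404806]
```

Call:
move_arm(deltas=[[0,0,1.2,0.4,-0.4,0.5,255],[0,0,1.2,0.4,-0.4,1.5,255],[0,0,1.2,0.4,-0.4,2.3,255],[0,0,1.2,0.4,-0.4,2.7,255],[0,0,1.2,0.4,-0.4,2.9,255]])

```text
clock: 27.62
ee_pos: [0.4987, 0.3395, 0.0161]
tcp_rot: [-3.142, 0.0, 0.048]
contact_force: [0.1, -0.4, -7.2]
grip_width: 0.0429
```

Call:
move_arm(deltas=[[0,0,0,0,0,0.05,255],[0,0,0,0,0,0.05,255],[0,0,0,0,0,0.05,255],[0,0,0,0,0,0.05,255],[0,0,0,0,0,0.05,255]])

```text
clock: 28.25
ee_pos: [0.4988, 0.3395, 0.0158]
tcp_rot: [-3.141, -0.0, 0.048]
contact_force: [-1.0, 1.0, -5.9]
grip_width: 0.0429
```

Just touching; lower 1 mm more, then open and rise.

Call:
move_arm(deltas=[[0,0,0,0,0,0.1,255],[0,0,0,0,0,0.1,255],[0,0,0,0,0,0.1,160],[0,0,0,0,0,0.1,100],[0,0,0,0,0,0.1,60]])

```text
clock: 28.88
ee_pos: [0.4989, 0.3396, 0.0148]
tcp_rot: [-3.141, -0.0, 0.047]
contact_force: [-0.5, -0.5, 0.1]
grip_width: 0.0656
```

Call:
move_arm(deltas=[[0,0,0,0,0,0,0],[0,0,0,0,0,0,0],[0,0,0,0,0,-3,0],[0,0,0,0,0,-7,0],[0,0,0,0,0,-12,0]])

```text
clock: 29.5
ee_pos: [0.4983, 0.3392, 0.1354]
tcp_rot: [3.141, 0.001, 0.047]
contact_force: [0.8, 1.1, 0.8]
grip_width: 0.0853
```

Run:
```python
from h import *
print(px2w("top",370+313/3.7,170+323/3.7,.1))
go(.40,-.20,.145,8.05)
go(.3686,-.3533,.145,8.05,[.40,-.20,.145,8.05])
```

```text
[ 0.46491616 -0.35530745  0.1       ]
turn [ 0.03  0.08 -5.33] shift [-12.38  53.4   -0.92]
turn [0. 0. 0.] shift [-5.26 14.74  0.  ]
```

Call:
move_arm(deltas=[[0,0,-2.5,-1.3,6,-1,0],[0,0,-5.3,-2.6,12,-1,0],[0,0,-5.3,-3.9,18,-1,0],[0,0,-5.3,-5.2,24,-1,0],[0,0,-5.3,-6.5,30,-1,0]])

```text
clock: 30.12
ee_pos: [0.4475, 0.035, 0.1449]
tcp_rot: [3.141, -0.001, 0.14]
contact_force: [1.3, -0.5, 0.6]
grip_width: 0.0854
```

Run:
```python
from h import *
go(.3686,-.3533,.15,8.05)
```

```text
turn [ 0.01 -0.04 -0.01] shift [-13.24  37.35  -0.51]
```

Call:
move_arm(deltas=[[0,0,0,-2.1,5.8,-0.5,0],[0,0,0,-4.2,11.6,-0.5,0],[0,0,0,-6.3,17.4,-0.5,0],[0,0,0,-8.4,23.2,-0.5,0],[0,0,0,-10.5,29,-0.5,0]])

```text
clock: 30.75
ee_pos: [0.3837, -0.2671, 0.15]
tcp_rot: [3.141, -0.001, 0.14]
contact_force: [1.6, -0.8, -0.2]
grip_width: 0.0853
```

Call:
move_arm(deltas=[[0,0,0,-1.8,5,0,0],[0,0,0,-2.7,8.3,0,0],[0,0,0,-2.7,8.3,0,0],[0,0,0,-2.7,8.3,3,0],[0,0,0,-2.7,8.3,6,0]])

```text
clock: 31.38
ee_pos: [0.3696, -0.3505, 0.0892]
tcp_rot: [3.141, -0.0, 0.14]
contact_force: [-0.3, -0.6, -1.1]
grip_width: 0.0854
```

Run:
```python
from h import *
go(.3686,-.3533,.017,8.05)
```

```text
turn [ 0.03 -0.03 -0.01] shift [-0.15  0.26  7.22]
```

Call:
move_arm(deltas=[[0,0,0,-0.15,0.2,2.5,0],[0,0,0,-0.15,0.2,5,0],[0,0,0,-0.15,0.2,7.2,0],[0,0,0,-0.15,0.2,7.2,60],[0,0,0,-0.15,0.2,7.2,140]])

```text
clock: 32.0
ee_pos: [0.3686, -0.3532, 0.0187]
tcp_rot: [3.141, -0.001, 0.14]
contact_force: [0.0, 0.5, 1.3]
grip_width: 0.0517
```

Call:
move_arm(deltas=[[0,0,0,0,0,0,255],[0,0,0,0,0,0,255],[0,0,0,0,0,0,255],[0,0,0,0,0,0,255],[0,0,0,0,0,0,255]])

```text
clock: 32.62
ee_pos: [0.3687, -0.3535, 0.0191]
tcp_rot: [3.14, -0.001, 0.14]
contact_force: [-1.0, 3.8, 6.5]
grip_width: 0.0496
```

Run:
```python
from h import *
print(bot.get_obs()["contact_force"])
go(.469,.0544,.028,8.05)
```

```text
[-1.03253746  3.81342978  6.54277855]
turn [ 0.07 -0.06 -0.02] shift [ 15.63 -38.99  -0.92]
```

Call:
move_arm(deltas=[[0,0,0,0,0,-3,255],[0,0,0,0,0,-7,255],[0,0,0,0.5,-3,-10,255],[0,0,0,2.3,-8.5,-10,255],[0,0,0,4.3,-14,-10,255]])

```text
clock: 33.25
ee_pos: [0.3913, -0.2073, 0.1187]
tcp_rot: [3.141, -0.001, 0.139]
contact_force: [0.1, 0.1, -3.6]
grip_width: 0.0496
```

Call:
move_arm(deltas=[[0,0,0,2.3,-5.5,0,255],[0,0,0,4.6,-11,0,255],[0,0,0,6.9,-16.5,0,255],[0,0,0,9.2,-21.5,0,255],[0,0,0,11.3,-25,0,255]])

```text
clock: 33.88
ee_pos: [0.4685, 0.0571, 0.1186]
tcp_rot: [3.142, -0.001, 0.141]
contact_force: [0.8, -0.7, -3.0]
grip_width: 0.0496
```

Call:
move_arm(deltas=[[0,0,0,0,0,0,255],[0,0,0,0,0,2,255],[0,0,0,0,0,5,255],[0,0,0,0,0,7,255],[0,0,0,0,0,7,255]])

```text
clock: 34.5
ee_pos: [0.4674, 0.0542, 0.0471]
tcp_rot: [-3.141, 0.002, 0.139]
contact_force: [0.3, 0.1, -2.3]
grip_width: 0.0495
```

Run:
```python
from h import *
print(bot.get_obs()["contact_force"])
go(.469,.0544,.0301,8.05)
```

```text
[ 0.34338461  0.08130725 -2.3283205 ]
turn [-0.02  0.11 -0.06] shift [0.17 0.   1.7 ]
```

Call:
move_arm(deltas=[[0,0,0,0.15,0,0.8,255],[0,0,0,0.15,0,1.4,255],[0,0,0,0.15,0,1.75,255],[0,0,0,0.15,0,1.8,255],[0,0,0,0.15,0,1.8,255]])

```text
clock: 35.12
ee_pos: [0.4699, 0.055, 0.0302]
tcp_rot: [-3.142, -0.0, 0.14]
contact_force: [-3.6, -0.2, 4.8]
grip_width: 0.0496
```

Call:
move_arm(deltas=[[0,0,0,0,0,0,150],[0,0,0,0,0,0,60],[0,0,0,0,0,0,0],[0,0,0,0,0,-5,0],[0,0,0,0,0,-11,0]])

```text
clock: 35.75
ee_pos: [0.469, 0.0549, 0.1404]
tcp_rot: [-3.141, 0.002, 0.14]
contact_force: [1.2, -0.4, 0.9]
grip_width: 0.0855
```

Run:
```python
from h import *
go(.4648,-.3558,.15,8.05)
```

```text
turn [-0.03  0.12 -0.03] shift [-6.15 40.61 -0.97]
```

Tin placed. Now the bottle.

Call:
move_arm(deltas=[[0,0,0,-0.9,6,-1,0],[0,0,0,-1.8,12,-1,0],[0,0,0,-2.7,18,-1,0],[0,0,0,-3.6,24,-1,0],[0,0,0,-4.5,30,-1,0]])

```text
clock: 36.38
ee_pos: [0.4667, -0.2505, 0.1498]
tcp_rot: [3.141, -0.0, 0.14]
contact_force: [1.5, -0.1, 0.6]
grip_width: 0.0856
```

Call:
move_arm(deltas=[[0,0,0,-0.9,6,0,0],[0,0,0,-1.65,10.6,0,0],[0,0,0,-1.65,10.6,0,0],[0,0,0,-1.65,10.6,3,0],[0,0,0,-1.65,10.6,6,0]])

```text
clock: 37.0
ee_pos: [0.4657, -0.3551, 0.0891]
tcp_rot: [3.141, -0.0, 0.14]
contact_force: [0.5, -0.6, 1.3]
grip_width: 0.0856
```

Run:
```python
from h import *
go(.4648,-.3558,.017,8.05)
```

```text
turn [ 0.01 -0.03 -0.01] shift [-0.1   0.06  7.21]
```

Call:
move_arm(deltas=[[0,0,0,-0.1,0.1,2.5,0],[0,0,0,-0.1,0.1,5,0],[0,0,0,-0.1,0.1,6.4,0],[0,0,0,-0.1,0.1,6.4,60],[0,0,0,-0.1,0.1,6.4,140]])

```text
clock: 37.62
ee_pos: [0.4651, -0.357, 0.0267]
tcp_rot: [3.141, -0.001, 0.14]
contact_force: [-0.3, -1.5, 0.6]
grip_width: 0.0519
```

Call:
move_arm(deltas=[[0,0,0,0,0,0,255],[0,0,0,0,0,0,255],[0,0,0,0,0,0,255],[0,0,0,0,0,0,255],[0,0,0,0,0,0,255]])

```text
clock: 38.25
ee_pos: [0.4652, -0.3572, 0.0272]
tcp_rot: [3.14, -0.001, 0.14]
contact_force: [-0.3, 0.9, 6.5]
grip_width: 0.0417
```

Run:
```python
from h import *
go(.4823,-.0397,.0374,8.05)
```

```text
turn [ 0.08 -0.08 -0.03] shift [  6.12 -31.2   -1.06]
```

Call:
move_arm(deltas=[[0,0,0,0,0,-3,255],[0,0,0,0,0,-7,255],[0,0,0,0.5,-3,-9,255],[0,0,0,1.5,-8.5,-9,255],[0,0,0,2.5,-14,-9,255]])

```text
clock: 38.88
ee_pos: [0.4699, -0.2135, 0.1166]
tcp_rot: [3.141, -0.001, 0.139]
contact_force: [0.7, 0.2, -2.2]
grip_width: 0.042
```

Call:
move_arm(deltas=[[0,0,0,1.2,-5.7,0,255],[0,0,0,2.4,-11.4,0,255],[0,0,0,3.6,-17.2,0,255],[0,0,0,3.6,-17.2,1,255],[0,0,0,3.6,-17.2,4,255]])

```text
clock: 39.5
ee_pos: [0.4826, -0.0393, 0.0769]
tcp_rot: [3.14, -0.003, 0.141]
contact_force: [-0.0, -0.1, -1.9]
grip_width: 0.042
```

Run:
```python
from h import *
go(.4823,-.0397,.0382,8.05)
```

```text
turn [ 0.09 -0.2   0.06] shift [-0.05  0.03  3.87]
```

Call:
move_arm(deltas=[[0,0,0,0,0,1.5,255],[0,0,0,0,0,2.8,255],[0,0,0,0,0,3.6,255],[0,0,0,0,0,3.8,255],[0,0,0,0,0,3.8,255]])

```text
clock: 40.12
ee_pos: [0.4819, -0.0396, 0.0382]
tcp_rot: [3.141, -0.001, 0.14]
contact_force: [0.7, 0.2, -0.9]
grip_width: 0.0419
```

Call:
move_arm(deltas=[[0,0,0,0,0,0,150],[0,0,0,0,0,0,60],[0,0,0,0,0,0,0],[0,0,0,0,0,-5,0],[0,0,0,0,0,-11,0]])

```text
clock: 40.75
ee_pos: [0.4808, -0.0391, 0.1484]
tcp_rot: [-3.141, 0.002, 0.14]
contact_force: [1.3, -1.1, 1.3]
grip_width: 0.0854
```

Run:
```python
from h import *
go(.5544,-.3636,.15,8.05)
```

```text
turn [-0.06  0.12 -0.03] shift [ 2.76 33.16 -0.2 ]
```

Now the jar.

Call:
move_arm(deltas=[[0,0,0,0.5,6,0,0],[0,0,0,1,12,0,0],[0,0,0,1.5,18,0,0],[0,0,0,2,24,0,0],[0,0,0,2.5,30,0,0]])

```text
clock: 41.38
ee_pos: [0.5483, -0.3349, 0.1477]
tcp_rot: [-3.141, -0.0, 0.14]
contact_force: [1.1, 0.5, -0.3]
grip_width: 0.0855
```

Call:
move_arm(deltas=[[0,0,0,0.3,3.2,0,0],[0,0,0,0.3,3.2,0,0],[0,0,0,0.3,3.2,2,0],[0,0,0,0.3,3.2,5,0],[0,0,0,0.3,3.2,6,0]])

```text
clock: 42.0
ee_pos: [0.5547, -0.3625, 0.0851]
tcp_rot: [-3.139, 0.002, 0.141]
contact_force: [0.2, -0.3, 0.8]
grip_width: 0.0855
```

Run:
```python
from h import *
go(.5544,-.3636,.020,8.05)
```

```text
turn [-0.15  0.12  0.02] shift [-0.04  0.12  6.51]
```

Call:
move_arm(deltas=[[0,0,0,0,0.1,2.5,0],[0,0,0,0,0.1,5,0],[0,0,0,0,0.1,6.7,0],[0,0,0,0,0.1,6.7,60],[0,0,0,0,0.1,6.7,140]])

```text
clock: 42.62
ee_pos: [0.5562, -0.3655, 0.022]
tcp_rot: [3.141, -0.001, 0.14]
contact_force: [-3.2, 4.8, 13.8]
grip_width: 0.0528
```

Call:
move_arm(deltas=[[0,0,0,0,0,0,255],[0,0,0,0,0,0,255],[0,0,0,0,0,0,255],[0,0,0,0,0,0,255],[0,0,0,0,0,0,255]])

```text
clock: 43.25
ee_pos: [0.5563, -0.3656, 0.0221]
tcp_rot: [3.14, -0.002, 0.14]
contact_force: [-0.3, -0.4, 6.5]
grip_width: 0.0522
```

Run:
```python
from h import *
go(.4956,-.1338,.031,8.05)
```

```text
turn [ 0.08 -0.09 -0.03] shift [ -2.78 -23.8   -0.93]
```

Call:
move_arm(deltas=[[0,0,0,0,0,-3,255],[0,0,0,0,0,-7,255],[0,0,0,-0.3,-3,-9,255],[0,0,0,-0.9,-8,-9,255],[0,0,0,-1.5,-13,-9,255]])

```text
clock: 43.88
ee_pos: [0.5221, -0.2373, 0.111]
tcp_rot: [3.141, -0.0, 0.139]
contact_force: [1.1, 0.1, -1.7]
grip_width: 0.0521
```

Call:
move_arm(deltas=[[0,0,0,-0.6,-5.5,0,255],[0,0,0,-1.1,-10.8,0,255],[0,0,0,-1.1,-10.8,0,255],[0,0,0,-1.1,-10.8,2,255],[0,0,0,-1.1,-10.8,5,255]])

```text
clock: 44.5
ee_pos: [0.4975, -0.1338, 0.0611]
tcp_rot: [3.14, -0.002, 0.14]
contact_force: [0.1, 0.5, -2.3]
grip_width: 0.0522
```

Run:
```python
from h import *
go(.4975,-.1336,.0331,8.05)
```

```text
turn [ 0.07 -0.11 -0.03] shift [-0.   -0.03  2.8 ]
```

Call:
move_arm(deltas=[[0,0,0,0,0,1.2,255],[0,0,0,0,0,2.1,255],[0,0,0,0,0,2.6,255],[0,0,0,0,0,2.8,255],[0,0,0,0,0,2.8,255]])

```text
clock: 45.12
ee_pos: [0.4971, -0.1333, 0.0332]
tcp_rot: [3.141, -0.001, 0.14]
contact_force: [0.0, -0.5, -2.3]
grip_width: 0.0521
```

Call:
move_arm(deltas=[[0,0,0,0,0,0,150],[0,0,0,0,0,0,60],[0,0,0,0,0,0,0],[0,0,0,0,0,-5,0],[0,0,0,0,0,-11,0]])

```text
clock: 45.75
ee_pos: [0.4961, -0.1329, 0.1434]
tcp_rot: [-3.14, 0.002, 0.14]
contact_force: [0.9, -0.3, 0.6]
grip_width: 0.0851
```

Call:
move_arm(deltas=[[0,0,0,-2,6,0,0],[0,0,0,-4,12,0,0],[0,0,0,-6,18,0,0],[0,0,0,-9,23,0,0],[0,0,0,-12,28,0,0]])

```text
clock: 46.38
ee_pos: [0.416, -0.429, 0.1427]
tcp_rot: [3.142, -0.0, 0.14]
contact_force: [0.6, 0.1, -0.5]
grip_width: 0.0853
```

Run:
```python
from h import *
im=viewer.get_image("top")[:,:,::-1]
cv2.imwrite("pics/z.png",im)
a=cv2.resize(im[184:284,212:372],None,fx=5,fy=5,interpolation=cv2.INTER_CUBIC)   # 800x500 board
b=cv2.resize(im[150:330,80:180],None,fx=3.3,fy=3.3,interpolation=cv2.INTER_CUBIC) # timber 330x594
c=np.zeros((600,800,3),np.uint8);a=cv2.resize(im[184:284,212:372],None,fx=2.9,fy=2.9,interpolation=cv2.INTER_CUBIC)
c[:290,:464]=a;c[:594,468:798]=b
s=viewer.get_image("scene")[:,:,::-1];c[292:592,:464]=cv2.resize(s[100:250,120:352],None,fx=2,fy=2)
cv2.imwrite("pics/fin.png",c)
```

```text
(no output)
```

View pics/fin.png

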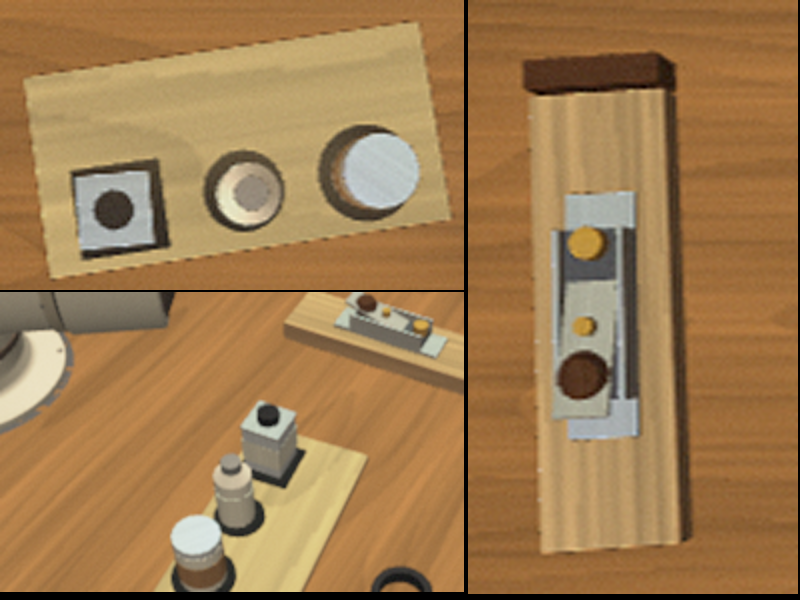

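Run:
```python
from h import *
A=lambda u,v,z:px2w("top",212+u/2.9,184+v/2.9,z)[:2]
B=lambda u,v,z:px2w("top",80+(u-468)/3.3,150+v/3.3,z)[:2]
print("bottle",A(252,190,.111)-[.4823,-.0397]);print("jar",A(380,171,.092)-[.4956,-.1338]);
print("tin",A(113,210,.102)-[.469,.0544])
t=[A(*p,.088) for p in((77,178),(150,170),(156,240),(81,250))];print("tin body",np.mean(t,0)-[.469,.0544])
T=[B(*p,.03) for p in((530,96),(667,92),(681,541),(541,552))];P=[B(*p,.036) for p in((566,197),(634,192),(638,436),(569,438))]
yaw=lambda q:np.degrees(np.arctan2(*((q[0]+q[1]-q[2]-q[3])[::-1])))
d=np.mean(P,0)-np.mean(T,0);print("plane-timber",d,yaw(P),yaw(T))
print("tape",bot.get_obs()["clock"])
```

```text
bottle [-0.00023497 -0.00039736]
jar [-0.0005049   0.00249847]
tin [-7.08375870e-05  1.04957787e-03]
tin body [ 0.00028326 -0.00033379]
plane-timber [ 0.00106703 -0.00013737] 2.7517763894147933 3.4939597566973357
tape 46.475
```

Every measured position is within about 2.5 mm of its target, and the gripper is open and clear of everything. Handing in.

Run:
```python
from station import bot
print(bot.finish_job())
```

```text
the job is handed in; nothing more can be done
None
```

The job is done and handed in at about 46.5 s. I moved the jar, bottle and tin into the tray, then set the plane on the timber. After that I put the tin, bottle and jar back on their own mats and backed the open gripper away.

**Final check, from the last top picture:**

| Item | Offset from target centre |
|---|---|
| Bottle | under 1 mm |
| Tin | about 1 mm |
| Jar | about 2.5 mm |
| Plane | about 1 mm from the timber's middle, turned within 1° of it |

All three containers stood upright. The tape was never approached; I saw it only partly in the last picture and did not re-measure its position.

**What failed or disagreed:**
- **Plane grasp:** the first attempt closed on air without touching the plane. The fingertips turned out to be about 25 mm higher than the reported tool height. I lowered the gripper and the second grasp held.
- **Jar grasp:** I regripped the jar once, about 8 mm off centre, after misjudging the scene picture. I corrected for this when putting it back.
- **Cameras:** positions read from the scene camera differed from the top camera by 5–10 mm. I used the top camera, because it agreed with where the jar was actually set down.

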